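# Put the reagent bottles back on their fume-hood pads

### The job

Put the four small amber reagent bottles back on their grey pads: stand each one upright on the pad whose black footprint has the shape and size of the bottle's foot, centred on the footprint and turned to line up with it where it is square or oblong. Do not knock any bottle over, and leave the glass beaker standing where it is.

Things in the scene. Friction and masses are not known exactly. Their poses are not given: they have to be found in the camera images.
- wide_round_bottle: Loose closed amber glass reagent bottle with straight upright sides, round, body 58 mm across and 58 mm tall, black cap 50 mm across, 78 mm tall in all, about 260 g (mass varies by up to 30 %). Cap fixed. Origin: centre of its underside; z up; its yaw does not matter. Grip it across the body, about 45 mm up.
- wide_round_pad: The wide round bottle's pad: a flat grey disc 100 mm across and 6 mm thick, fixed to the bench, with a black footprint flush in its flat top: a disc 64 mm across, 3 mm larger all round than the bottle's foot, centred on the disc. Origin: centre of its underside, on the bench (its top is 6 mm above); z up.
- slim_round_bottle: Loose closed amber glass reagent bottle with straight upright sides, round, body 38 mm across and 60 mm tall, black cap 24 mm across, 82 mm tall in all, about 140 g (mass varies by up to 30 %). Cap fixed. Origin: centre of its underside; z up; its yaw does not matter. Grip it across the body, about 45 mm up.
- slim_round_pad: The slim round bottle's pad: a flat grey disc 100 mm across and 6 mm thick, fixed to the bench, with a black footprint flush in its flat top: a disc 44 mm across, 3 mm larger all round than the bottle's foot, centred on the disc. Origin: centre of its underside, on the bench (its top is 6 mm above); z up.
- square_bottle: Loose closed amber glass reagent bottle with straight upright sides, square, body 48 x 48 mm with sides along its x and y and 58 mm tall, round black cap 30 mm across, 78 mm tall in all, about 220 g (mass varies by up to 30 %). Cap fixed. Origin: centre of its underside; z up; any quarter turn of it is as good. Grip it across the body, about 45 mm up.
- square_pad: The square bottle's pad: a flat grey disc 100 mm across and 6 mm thick, fixed to the bench, with a black footprint flush in its flat top: a square 54 x 54 mm with sides along x and y, 3 mm larger all round than the bottle's foot, centred on the disc. Origin: centre of its underside, on the bench (its top is 6 mm above); z up.
- oblong_bottle: Loose closed amber glass reagent bottle with straight upright sides, oblong, body 72 mm along its x by 34 mm along its y and 60 mm tall, round black cap 26 mm across, 80 mm tall in all, about 220 g (mass varies by up to 30 %). Cap fixed. Origin: centre of its underside; z up; either way round is good. Grip it across the body, about 45 mm up.
- oblong_pad: The oblong bottle's pad: a flat grey disc 100 mm across and 6 mm thick, fixed to the bench, with a black footprint flush in its flat top: a rectangle 78 mm along its x by 40 mm along its y, 3 mm larger all round than the bottle's foot, centred on the disc. Origin: centre of its underside, on the bench (its top is 6 mm above); z up.
- beaker: Bystander: a loose open glass beaker, 68 mm across and 85 mm tall, standing among the bottles and pads. Origin: centre of its underside.
Things that resemble listed ones, but are neither listed nor needed, are in the scene too. Leave any purple look-alike of the slim_round_bottle alone.

How it is judged:
By the outcome, as a careful person would: the job done as asked, in the order asked, and still so for the second after the job is handed in, with the robot touching nothing.
It also fails if it takes over 109 s, if anything falls off the work surface, if the arm or the gripper's body presses on something with over 40 N, if the wrist force passes 120 N, or if a joint passes its speed limit or range.

### The arm

A 6-joint arm with a two-finger parallel gripper is mounted at the origin on the work surface. World frame = base frame: x ahead of the robot, y to its left, z up, the work surface at z = 0. Lengths are in mm, angles in rad, forces in N, time in s.
With the tool pointing down it reaches from about 275 to 825 mm from the base axis. Payload 4.9 kg.
Tool frame: the origin (TCP) lies at the very end of the fingers, on their centre line; the grasp point (between the pads) lies 19 mm behind it; z points along the fingers, y is the line along which they close (so a half turn about z gives the same grasp; the last joint's range is limited). The gripper opens to 85 mm and grips with 20 to 120 N. Pads are 22 mm wide; open, the fingers measure 114 mm over their backs; the gripper's body (76 mm by 85 mm) begins 54 mm behind the grasp point. The pads swing forward as they close: fully open they stand 13 mm farther back than shut.
Start: joints at [0.995, 0.326, -0.193, 1.052, 0, 1.437], TCP at [235.159, 497.211, 231.281] pointing down, gripper open.
Joint ranges: [-2.65, 2.65], [-0.97, 1.79], [-1.3, 1.35], [-1.93, 2.1], [-1.47, 1.37], [-3.14, 3.14]. Speed limits (rad/s): [2.57, 2.57, 3.14, 3.14, 3.14, 3.14].

### API

Orientations are given as [roll, pitch, yaw] about the fixed x, y, z axes, in that order (R = Rz(yaw) Ry(pitch) Rx(roll)).
In Python, from bench import bot, solve_ik, imaging gives the robot as it stands. Calls block until the motion is done:
- bot.move_ptp(position, orientation): joint-space move of the TCP to a pose.
- bot.movel(position, rot=None, max_speed=150, threshold=None): straight line of the TCP; rot=None keeps the orientation; max_speed is the mean speed in mm/s. With threshold (N) it stops when the force on the tool has changed by that much, and returns True; else False.
- bot.move_j(angles): joint-space move.
- bot.grip(opening, effort=None): opening from 0.0 (shut) to 1.0 (fully open); effort is the grip in N (None keeps the last); returns when the fingers have stopped.
- bot.dwell(seconds).
- solve_ik(position, orientation): joint angles nearest the present ones, or None.
- bot.get_state(): the state.
- imaging.capture(name): name is "side" or "top"; returns the picture (384x512x3 uint8, blue, green, red); there is no depth.
- imaging.camera_model(name): a dict with "K" (3x3 intrinsics, pixels), "position" and "rotation" of the camera in the world. Camera axes: x right, y up, looking along -z (the intrinsics and any distortion apply to the point x, -y, -z); pixel columns grow to the right and rows downward; lengths in mm; the calibration is good to about 2 mm. A picture is of the moment at which its call begins. camera_model takes no time and is no camera call.
A pose or a line that the arm cannot do raises bot.IKError and nothing moves.
- bot.sign_off(): hands the job in; it is judged then, once.
The state is a dict: "t": time; "qpos": joint angles; "joint_velocities": joint speeds; "effort": joint torques, N m; "tcp_pos": TCP position; "orientation": TCP orientation; "contact_force": force on the tool from outside, world axes, zero at the start; "wrist_torque": the same for the moment, N m; "opening": opening from 0.0 (shut) to 1.0 (fully open); "gripper_force": force on a finger pad.
Only numpy, scipy, OpenCV 4.12 (cv2) and the standard library are available. Lean on these libraries where they do the work, as an engineer would, in place of code of your own. Each camera call takes 0.05 s, during which the arm holds its last target. There are 200 camera calls.

## Working session

There is one attempt and no reset: what is moved stays moved. The work goes in short steps, each a Python script; the robot and the scene stay as the last script left them, time stands still between calls to the robot, and variables do not carry over. Pictures are saved under pics/ and viewed, at most 14 in all, crops included, and the job is handed in when it is done.

```bash
mkdir -p pics; ls; python3 - <<'E'
from bench import bot, solve_ik, imaging
import cv2
for n in("top","side"):
    im=imaging.capture(n); cv2.imwrite(f"pics/{n}0.png",im)
    cv2.imwrite(f"pics/{n}0b.png",cv2.resize(im,(800,600),interpolation=cv2.INTER_CUBIC))
    print(n,imaging.camera_model(n))
print(bot.get_state())
E
```

```text
pics
top {'K': array([[351.10830893,   0.        , 260.91895059],
       [  0.        , 351.10830893, 189.51789936],
       [  0.        ,   0.        ,   1.        ]]), 'position': array([ 464.32758178,  -13.76581077, 1115.99997031]), 'rotation': array([ 0.03489697,  0.02759627, -1.59602136])}
side {'K': array([[369.92879931,   0.        , 251.00782609],
       [  0.        , 369.92879931, 189.49522445],
       [  0.        ,   0.        ,   1.        ]]), 'position': array([ 337.17152083, -813.98951615,  648.94210164]), 'rotation': array([ 0.94298995, -0.01058078, -0.18499389])}
{'t': 0.1, 'qpos': array([ 9.94799928e-01,  3.26909987e-01, -1.93417625e-01,  1.05198412e+00,
        3.42691597e-05,  1.43662320e+00]), 'joint_velocities': array([ 0.00019127, -0.00200966,  0.00191074,  0.00044634, -0.00016262,
        0.00169702]), 'effort': array([ 1.34159727e-03, -4.44241011e+01,  2.63036549e+01,  7.89130601e-03,
       -5.34386743e-05,  7.88492173e-06]), 'tcp_pos': array([234.87714784, 496.79582759, 230.58336925]), 'orientation': array([-3.14009545e+00, -2.36678649e-04,  2.69976918e+00]), 'contact_force': array([0.28419233, 0.51260203, 0.17958307]), 'wrist_torque': array([ 0.04563204,  0.00535786, -0.05961668]), 'gripper_force': 0.0, 'opening': 1.002966985621878}
```

View pics/top0b.png

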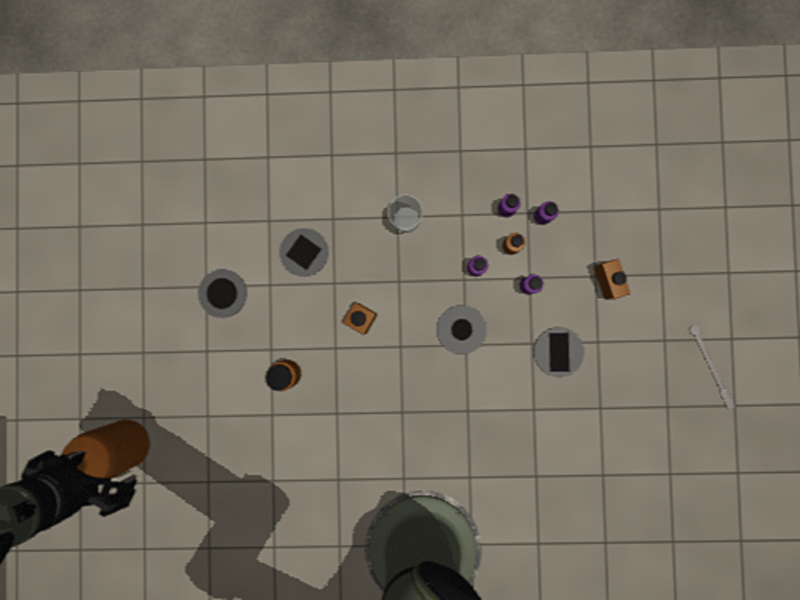

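View pics/side0b.png

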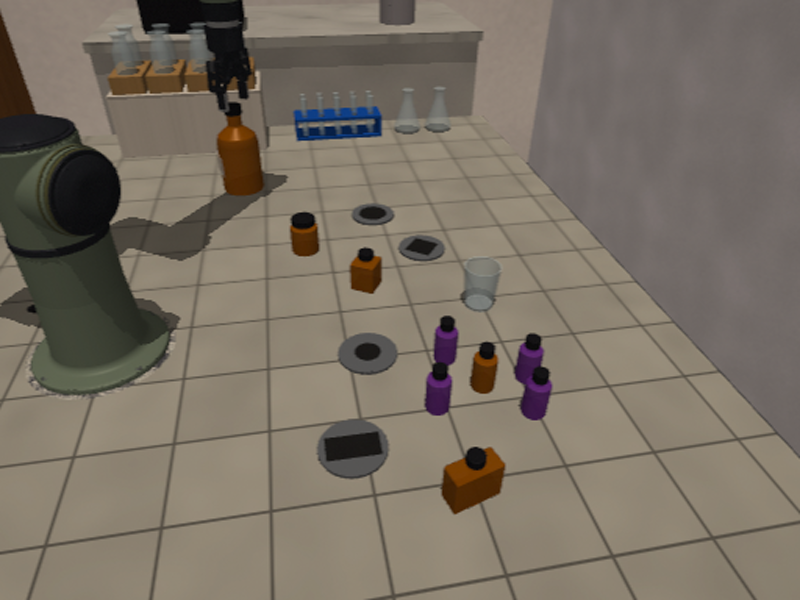

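```bash
cat > vis.py <<'E'
import numpy as np, cv2
from scipy.optimize import minimize
from scipy.spatial.transform import Rotation as R
from bench import imaging
def proj(c,P):
    m=imaging.camera_model(c); p=(np.atleast_2d(P)-m["position"])@R.from_euler('xyz',m["rotation"]).as_matrix()
    p=p*[1,-1,-1]; q=p@m["K"].T; return q[:,:2]/q[:,2:]
def ray(c,uv,z):
    m=imaging.camera_model(c); d=np.linalg.solve(m["K"],[uv[0],uv[1],1])*[1,-1,-1]
    d=R.from_euler('xyz',m["rotation"]).as_matrix()@d; o=m["position"]; return (o+d*(z-o[2])/d[2])[:2]
def circ(d): a=np.linspace(0,2*np.pi,48,endpoint=False); return np.c_[np.cos(a),np.sin(a)]*d/2
def rect(a,b): return np.array([[a,b],[-a,b],[-a,-b],[a,-b]])/2
# foot, body height, cap diameter, total height, footprint
B=dict(wide=(circ(58),58,50,78,circ(64)),slim=(circ(38),60,24,82,circ(44)),
       square=(rect(48,48),58,30,78,rect(54,54)),oblong=(rect(72,34),60,26,80,rect(78,40)))
def prism(c,f,z0,z1,p):
    k,s=np.cos(p[2]),np.sin(p[2]); g=f@np.array([[k,s],[-s,k]])+p[:2]
    P=np.vstack([np.c_[g,np.full(len(g),z)] for z in (z0,z1)]); return cv2.convexHull(proj(c,P).astype(np.float32))
def polys(c,n,p,pad,z0=0):
    f,h,cd,H,fp=B[n]
    return [prism(c,fp,6,6,p)] if pad else [prism(c,f,z0,z0+h,p),prism(c,circ(cd),z0+h,z0+H,p)]
S=8
def fit(imgs,n,p0,pad=False,z0=0,yaws=None,cams=("top","side")):
    data=[]
    for c in cams:
        x,y=proj(c,[*p0[:2],z0+30])[0].astype(int); r=36
        x0,y0=max(x-r,0),max(y-r,0); w=imgs[c][y0:y0+2*r,x0:x0+2*r]
        big=cv2.resize(w,None,fx=S,fy=S,interpolation=cv2.INTER_CUBIC); hsv=cv2.cvtColor(big,cv2.COLOR_BGR2HSV)
        dark=big.max(2)<60; m=dark if pad else dark|((hsv[...,0]<22)&(hsv[...,1]>130))
        near=np.zeros(m.shape,np.uint8)
        for q in polys(c,n,p0,pad,z0): cv2.fillConvexPoly(near,((q-[x0,y0]+.5)*S).astype(np.int32),1)
        near=cv2.dilate(near,np.ones((9*S,9*S)))
        data.append((c,(x0,y0),(m&(near>0)).astype(np.uint8)))
    def cost(p):
        t=0
        for c,o,m in data:
            k=np.zeros_like(m)
            for q in polys(c,n,p,pad,z0): cv2.fillConvexPoly(k,np.round(((q-o+.5)*S-.5)*16).astype(np.int32),1,shift=4)
            t+=(k^m).sum()/max(m.sum(),1)
        return t/len(data)
    best=None
    for a in ([p0[2]] if yaws is None else yaws):
        x0=np.array([*p0[:2],a]); r=minimize(cost,x0,method="Nelder-Mead",options=dict(initial_simplex=x0+np.array([[0,0,0],[8,0,.0],[0,8,0],[0,0,.25]]),maxiter=150))
        if best is None or r.fun<best.fun: best=r
    return best.x,best.fun
E
python3 - <<'E'
from vis import *
im={c:cv2.imread(f"pics/{c}0.png") for c in("top","side")}
px=dict(wide=((222,293),(280,375)),slim=((461,329),(514,243)),square=((304,252),(359,318)),oblong=((559,352),(617,279)))
Y=np.arange(4)*np.pi/4; D=[]
for n,(a,b) in px.items():
    for pad,u,z in((True,a,6),(False,b,75)):
        g=ray("top",np.array(u)*.64,z); ys=Y if n=="oblong" else Y[:2] if n=="square" else [0]
        out=[]
        for cams in(("top","side"),("top",),("side",)):
            p,f=fit(im,n,[*g,0],pad,0,ys,cams); out.append((p.round(2).tolist(),round(f,3)))
            if len(cams)==2: D.append((n,p,pad))
        print(n,"pad" if pad else "bottle",g.round(),out)
for c,(x,y,w,h) in dict(top=(120,110,300,170),side=(170,120,190,220)).items():
    k=min(800/w,600/h); o=cv2.resize(im[c][y:y+h,x:x+w],None,fx=k,fy=k,interpolation=cv2.INTER_CUBIC)
    for n,p,pad in D:
        for q in polys(c,n,p,pad): cv2.polylines(o,[np.round((q-[x,y]+.5)*k).astype(np.int32)],True,(0,255,0),1)
    cv2.imwrite(f"pics/{c}1.png",o)
for u in((509,205),(546,212),(477,265),(531,284),(405,213)): print("by",ray("top",np.array(u)*.64,80).round())
E
```

```text
wide pad [520. 395.] [([521.14, 396.32, 0.12], np.float64(0.097)), ([520.74, 397.53, 0.2], np.float64(0.041)), ([521.7, 395.58, 0.13], np.float64(0.126))]
wide bottle [358. 261.] [([355.04, 266.73, 0.18], np.float64(0.131)), ([354.95, 265.84, 0.14], np.float64(0.152)), ([355.44, 267.49, 0.03], np.float64(0.107))]
slim pad [435. -90.] [([436.16, -90.42, 0.08], np.float64(0.075)), ([434.89, -90.66, 0.15], np.float64(0.111)), ([436.57, -90.45, 0.12], np.float64(0.022))]
slim bottle [ 597. -190.] [([602.84, -193.69, 0.03], np.float64(0.211)), ([602.21, -192.82, -0.02], np.float64(0.291)), ([603.46, -193.58, 0.04], np.float64(0.128))]Traceback (most recent call last):
  File "<stdin>", line 10, in <module>
  File "vis.py", line 43, in fit
    x0=np.array([*p0[:2],a]); r=minimize(cost,x0,method="Nelder-Mead",options=dict(initial_simplex=x0+np.array([[0,0,0],[8,0,.0],[0,8,0],[0,0,.25]]),maxiter=150))
                                ~~~~~~~~^^^^^^^^^^^^^^^^^^^^^^^^^^^^^^^^^^^^^^^^^^^^^^^^^^^^^^^^^^^^^^^^^^^^^^^^^^^^^^^^^^^^^^^^^^^^^^^^^^^^^^^^^^^^^^^^^^^^^^^^^^
    res = _minimize_neldermead
[... 277 characters left out ...]
(k,np.round(((q-o+.5)*S-.5)*16).astype(np.int32),1,shift=4)
             ~~~~~^^^^^^^^^^^^^^
  File "vis.py", line 21, in polys
    return [prism(c,fp,6,6,p)] if pad else [prism(c,f,z0,z0+h,p),prism(c,circ(cd),z0+h,z0+H,p)]
            ~~~~~^^^^^^^^^^^^
  File "vis.py", line 18, in prism
    P=np.vstack([np.c_[g,np.full(len(g),z)] for z in (z0,z1)]); return cv2.convexHull(proj(c,P).astype(np.float32))
                                                                                      ~~~~^^^^^
  File "vis.py", line 6, in proj
    m=imaging.camera_model(c); p=(np.atleast_2d(P)-m["position"])@R.from_euler('xyz',m["rotation"]).as_matrix()
ValueError: time passes only in moves, steps and waits
```

```bash
python3 - <<'E'
s=open('vis.py').read()
s=s.replace("m=imaging.camera_model(c)","m=CM[c]").replace("from bench import imaging\n","from bench import imaging\nCM={c:imaging.camera_model(c) for c in('top','side')}\n")
open('vis.py','w').write(s)
E
cat > meas.py <<'E'
from vis import *
import pickle
im={c:cv2.imread(f"pics/{c}0.png") for c in("top","side")}
px=dict(wide=((222,293),(280,375)),slim=((461,329),(514,243)),square=((304,252),(359,318)),oblong=((559,352),(617,279)))
Y=np.arange(4)*np.pi/4; D=[]
for n,(a,b) in px.items():
    for pad,u,z in((True,a,6),(False,b,75)):
        g=ray("top",np.array(u)*.64,z); ys=Y if n=="oblong" else Y[:2] if n=="square" else [0]
        out=[]
        for cams in(("top","side"),("top",),("side",)):
            p,f=fit(im,n,[*g,0],pad,0,ys,cams); out.append((p.round(2).tolist(),round(float(f),3)))
            if len(cams)==2: D.append((n,p,pad))
        print(n,"pad" if pad else "bottle",g.round(),out)
pickle.dump(D,open("D.pkl","wb"))
for c,(x,y,w,h) in dict(top=(120,110,300,170),side=(170,120,190,220)).items():
    k=min(800/w,600/h); o=cv2.resize(im[c][y:y+h,x:x+w],None,fx=k,fy=k,interpolation=cv2.INTER_CUBIC)
    for n,p,pad in D:
        for q in polys(c,n,p,pad): cv2.polylines(o,[np.round((q-[x,y]+.5)*k).astype(np.int32)],True,(0,255,0),1)
    cv2.imwrite(f"pics/{c}1.png",o)
for u in((509,205),(546,212),(477,265),(531,284),(405,213)): print("by",ray("top",np.array(u)*.64,80).round())
E
python3 meas.py
```

```text
wide pad [520. 395.] [([521.14, 396.32, 0.12], 0.097), ([520.74, 397.53, 0.2], 0.041), ([521.7, 395.58, 0.13], 0.126)]
wide bottle [358. 261.] [([355.04, 266.73, 0.18], 0.131), ([354.95, 265.84, 0.14], 0.152), ([355.44, 267.49, 0.03], 0.107)]
slim pad [435. -90.] [([436.16, -90.42, 0.08], 0.075), ([434.89, -90.66, 0.15], 0.111), ([436.57, -90.45, 0.12], 0.022)]
slim bottle [ 597. -190.] [([602.84, -193.69, 0.03], 0.211), ([602.21, -192.82, -0.02], 0.291), ([603.46, -193.58, 0.04], 0.128)]
square pad [600. 225.] [([601.16, 226.93, -0.65], 0.096), ([600.42, 227.76, 0.92], 0.047), ([601.86, 226.34, -0.65], 0.118)]
square bottle [462. 108.] [([463.57, 112.09, -0.43], 0.139), ([463.41, 111.15, 1.07], 0.16), ([464.15, 109.78, 1.21], 0.091)]
oblong pad [ 384. -284.] [([386.13, -283.7, -0.01], 0.064), ([384.93, -283.34, 3.12], 0.089), ([386.77, -283.74, -0.01], 0.018)]
oblong bottle [ 523. -381.] [([527.11, -382.42, 0.31], 0.13), ([526.5, -381.28, 0.28], 0.14), ([527.94, -383.55, 3.53], 0.092)]
by [ 669. -182.]
by [ 653. -251.]
by [ 557. -118.]
by [ 518. -219.]
by [659.  15.]
```

View pics/top1.png

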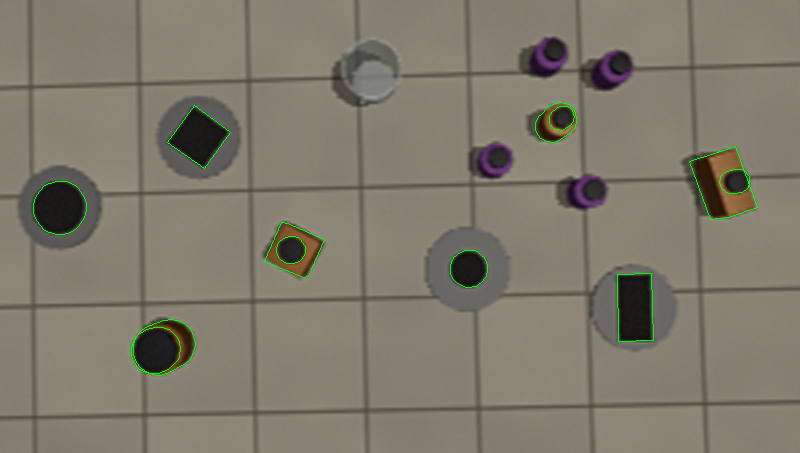

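View pics/side1.png

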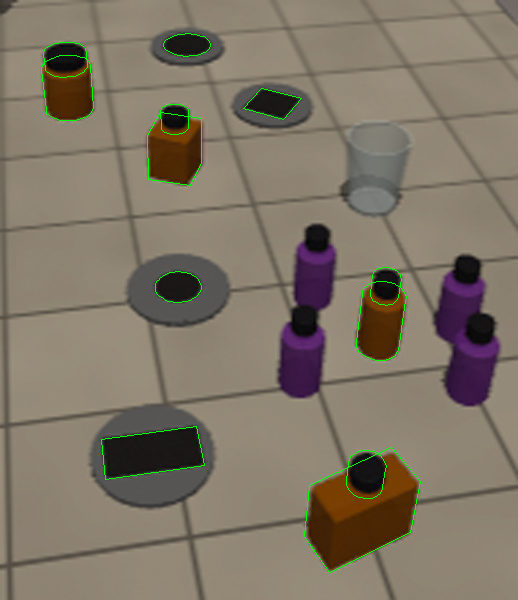

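```bash
cat > act.py <<'E'
from vis import *
from bench import bot, solve_ik
import pickle
pi=np.pi
D={(n,'pad' if pad else 'bot'):p for n,p,pad in pickle.load(open("D.pkl","rb"))}
def wrap(a,per): return (a+per/2)%per-per/2
def yaw_for(xy,axis):   # tool yaw so that fingers close along `axis`, with |q6|<=pi/2
    q1=np.arctan2(xy[1],xy[0]); return q1+pi-wrap(q1+pi-(axis-pi/2),pi)
HI=170
def pick_place(n,axis,pad_axis,op,b=(0,0)):
    src=D[n,'bot'][:2]-b; dst=D[n,'pad'][:2]-b
    r=[pi,0,yaw_for(src,axis)]; r2=[pi,0,yaw_for(dst,pad_axis)]
    bot.grip(op,40); bot.move_ptp([*src,HI],r)
    if bot.movel([*src,25],r,120,threshold=8): raise SystemExit(("contact on descent",bot.get_state()["tcp_pos"]))
    bot.grip(0,40); s=bot.get_state(); print(n,"grip mm",round(s["opening"]*85,1),s["gripper_force"],s["tcp_pos"].round(1))
    bot.movel([*src,HI],r,120); bot.movel([*dst,HI],r2,90)
    bot.movel([*dst,45],r2,120); hit=bot.movel([*dst,26],r2,25,threshold=4)
    s=bot.get_state(); print("down",hit,s["tcp_pos"].round(1),s["contact_force"].round(1),s["opening"]*85)
    bot.grip(op); bot.movel([*dst,HI],r2,150)
def look(tag,cams=("top","side")):
    im={c:imaging.capture(c) for c in cams}
    for c in cams: cv2.imwrite(f"pics/{c}{tag}.png",im[c])
    return im
E
python3 - <<'E'
from act import *
print("tall bottle",ray("side",np.array((243,185))*.64,0))
bot.movel([235,497,300],None,100)
a=np.arctan2(267,355)+pi/2
pick_place("wide",a,a,1.0)
p=D["wide",'pad']; q=p[:2]*.6; bot.move_ptp([q[0]+10,q[1]-60,260],[pi,0,yaw_for(q,pi/2)])
im=look(2)
for cams in(("top","side"),("top",),("side",)): print(fit(im,"wide",[*p[:2],0],False,6,None,cams))
print(p,bot.get_state()["t"])
cv2.imwrite("pics/v2.png",cv2.resize(np.hstack([im["top"][100:300,100:300],im["side"][80:280,150:350]]),None,fx=2,fy=2))
E
```

```text
tall bottle [218.31886429 609.38245069]
wide grip mm 56.7 41.75799071788788 [355.6 266.8  25.8]
down True [521.1 396.3  31.9] [-0.8  0.2  5.2] 57.069349078854145
(array([5.20144176e+02, 3.92968432e+02, 1.90712064e-01]), np.float64(0.09700167314298558))
(array([5.19824753e+02, 3.93253719e+02, 2.80681497e-01]), np.float64(0.06269628060085512))
(array([5.21023363e+02, 3.90531630e+02, 3.06766909e-01]), np.float64(0.11390667886550777))
[5.21141107e+02 3.96316375e+02 1.18124137e-01] 12.6583
```

View pics/v2.png

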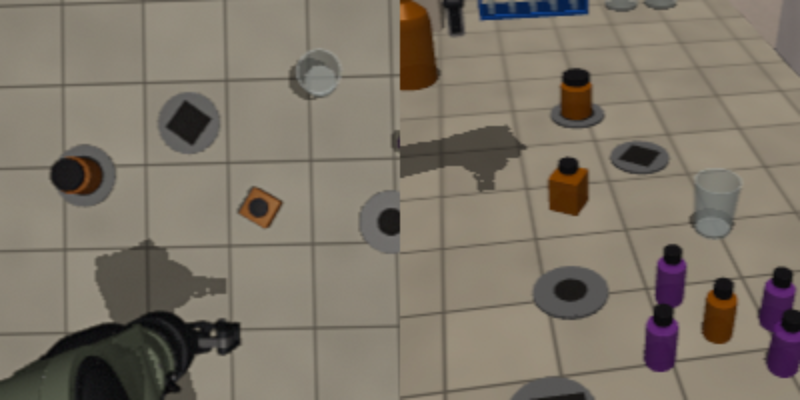

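```bash
python3 - <<'E'
s=open('vis.py').read()
s=s.replace('cams=("top","side")):\n    data','cams=("top","side"),under=None):\n    data')
s=s.replace("            t+=(k^m)","            if under is not None: cv2.fillConvexPoly(k,np.round(((polys(c,n,under,True)[0]-o+.5)*S-.5)*16).astype(np.int32),1,shift=4)\n            t+=(k^m)")
open('vis.py','w').write(s)
E
python3 - <<'E'
from act import *
im={c:cv2.imread(f"pics/{c}2.png") for c in("top","side")}
p=D["wide",'pad']
for cams in(("top","side"),("top",),("side",)): print(fit(im,"wide",[*p[:2],0],False,6,None,cams,under=p))
x,y=proj("top",[*p[:2],6])[0].astype(int);X,Y=proj("side",[*p[:2],30])[0].astype(int)
cv2.imwrite("pics/v3.png",cv2.resize(np.hstack([im["top"][y-25:y+25,x-25:x+25],im["side"][Y-25:Y+25,X-25:X+25]]),None,fx=8,fy=8,interpolation=cv2.INTER_CUBIC))
E
```

```text
(array([5.19569772e+02, 3.92642269e+02, 2.86128624e-01]), np.float64(0.09171808462627065))
(array([5.19405514e+02, 3.93201347e+02, 3.42223025e-01]), np.float64(0.06311249006772864))
(array([5.20275826e+02, 3.90848142e+02, 2.79813337e-01]), np.float64(0.11049654828245863))
```

View pics/v3.png

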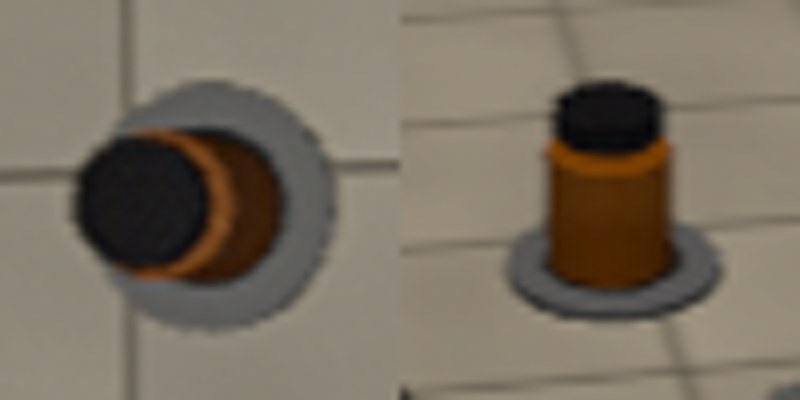

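```bash
cat >> act.py <<'E'
def nudge(tcp,yaw,op,delta,dyaw=0):
    r=[pi,0,yaw]; r2=[pi,0,yaw+dyaw]; d=np.array(tcp)+delta
    bot.move_ptp([*tcp,HI],r); bot.movel([*tcp,31],r,150,threshold=8); bot.grip(0,40)
    bot.movel([*tcp,38],r,40); bot.movel([*d,38],r2,15); bot.movel([*d,26],r2,25,threshold=4)
    s=bot.get_state(); print("nudged",s["tcp_pos"].round(1),round(s["opening"]*85,1)); bot.grip(op); bot.movel([*d,HI],r2,150)
def check(n,tag,yaw=False):
    p=D[n,'pad']; im=look(tag)
    for cams in(("top","side"),("top",),("side",)):
        q,f=fit(im,n,p,False,6,None,cams,under=p); print(n,"err",(q-p).round(2),round(float(f),3))
    x,y=proj("top",[*p[:2],6])[0].astype(int);X,Y=proj("side",[*p[:2],30])[0].astype(int)
    cv2.imwrite(f"pics/v{tag}.png",cv2.resize(np.hstack([im["top"][y-25:y+25,x-25:x+25],im["side"][Y-25:Y+25,X-25:X+25]]),None,fx=8,fy=8,interpolation=cv2.INTER_CUBIC))
    print("t",bot.get_state()["t"])
E
python3 - <<'E'
from act import *
p=D["wide",'pad'][:2]; a=np.arctan2(267,355)+pi/2
nudge(p,yaw_for(p,a),1.0,(1.3,3.4))
s=D["square",'bot'][2]; e=D["square",'pad'][2]
print(s,e)
# best of the quarter turns: finger axis near tangential at both ends
def ax(xy,a): t=np.arctan2(xy[1],xy[0])+pi/2; return t+wrap(a-t,pi/2)
pick_place("square",ax(D["square",'bot'],s),ax(D["square",'pad'],e),1.0)
bot.move_ptp([320,60,260],[pi,0,yaw_for((320,60),pi/2)])
check("wide",4); check("square",5)
E
```

```text
nudged [522.7 399.8  32.3] 56.9
-0.43347738720807116 -0.6491956097709837
square grip mm 49.2 39.204220958054066 [463.9 111.9  25.8]
down True [601.1 226.9  31.8] [-0.6 -0.4  5.3] 48.547120538953074
wide err [-1.09 -0.82  0.15] 0.079
wide err [-1.12 -0.64  0.07] 0.05
wide err [-0.19 -4.2   0.16] 0.096
t 29.1167
square err [-0.45 -3.3   0.04] 0.094
square err [-1.86 -1.85 -0.08] 0.068
square err [-0.91 -4.69  0.11] 0.075
t 29.2167
```

```bash
python3 -c "
import cv2,numpy as np
a=[cv2.resize(cv2.imread(f'pics/v{i}.png'),(600,300)) for i in(4,5)];cv2.imwrite('pics/v45.png',np.vstack(a))"
```

```text
(no output)
```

View pics/v45.png

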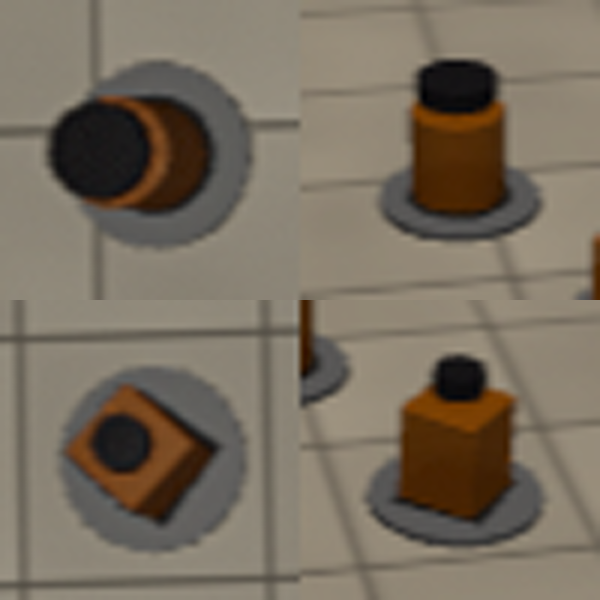

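```bash
cat >> vis.py <<'E'
def afit(imgs,n,p0,cams,z0=6,thr=30):
    """fit amber-only area: body outline minus cap"""
    data=[]
    for c in cams:
        x,y=proj(c,[*p0[:2],z0+30])[0].astype(int); r=30
        w=imgs[c][y-r:y+r,x-r:x+r].astype(np.float32); d=cv2.resize(w[...,2]-w[...,0],None,fx=S,fy=S,interpolation=cv2.INTER_CUBIC)
        near=np.zeros(d.shape,np.uint8)
        for q in polys(c,n,p0,False,z0): cv2.fillConvexPoly(near,((q-[x-r,y-r]+.5)*S).astype(np.int32),1)
        near=cv2.dilate(near,np.ones((9*S,9*S))); data.append((c,(x-r,y-r),((d>thr)&(near>0)).astype(np.uint8)))
    def cost(p):
        t=0
        for c,o,m in data:
            k=np.zeros_like(m)
            for q,v in zip(polys(c,n,p,False,z0),(1,0)): cv2.fillConvexPoly(k,np.round(((q-o+.5)*S-.5)*16).astype(np.int32),v,shift=4)
            t+=(k^m).sum()/m.sum()
        return t/len(data)
    x0=np.array(p0); r=minimize(cost,x0,method="Nelder-Mead",options=dict(initial_simplex=x0+np.array([[0,0,0],[6,0,.0],[0,6,0],[0,0,.15]]),maxiter=150))
    return r.x,float(r.fun)
E
cat >> act.py <<'E'
def errs(n,tag,show=None):
    im={c:cv2.imread(f"pics/{c}{tag}.png") for c in("top","side")}; i0={c:cv2.imread(f"pics/{c}0.png") for c in("top","side")}; T=[]
    for c in("top","side"):
        p,_=fit(i0,n,D[n,'pad'],True,0,None,(c,)); q,f=afit(im,n,p,(c,)); e=q-p; e[2]=wrap(e[2],pi/2)
        print(n,c,"err",e.round(2),round(f,3))
        x,y=proj(c,[*p[:2],30])[0].astype(int); k=8; o=cv2.resize(im[c][y-18:y+19,x-25:x+25],None,fx=k,fy=k,interpolation=cv2.INTER_CUBIC)
        for a,col in zip([prism(c,circ(100),6,6,p),*polys(c,n,p,True),*polys(c,n,q,False,6)],[(255,255,0)]*2+[(0,255,0)]*2):
            cv2.polylines(o,[np.round((a-[x-25,y-18]+.5)*k).astype(np.int32)],True,col,1)
        T.append(o)
    return np.hstack(T)
E
python3 - <<'E'
from act import *
cv2.imwrite("pics/o5.png",np.vstack([errs("wide",4),errs("square",5)]))
E
```

```text
wide top err [0.1  6.32 0.  ] 0.168
wide side err [ 1.13  7.32 -0.09] 0.129
square top err [-0.4  -0.14 -0.07] 0.215
square side err [ 0.29  2.74 -0.07] 0.098
```

View pics/o5.png

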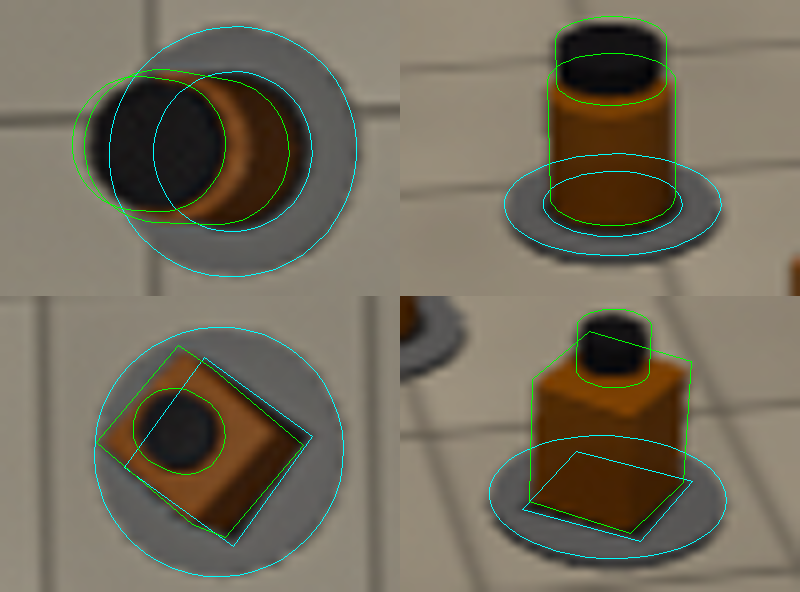

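```bash
cat >> vis.py <<'E'
def cv_fit(img,c,n,pad,bp=None,r=26):
    """region-wise constant colour fit; bp=None: fit pad alone, else fit the bottle standing on the known pad"""
    x,y=proj(c,[*pad[:2],25])[0].astype(int); o=np.array([x-r,y-r]); f,h,cd,H,fp=B[n]
    w=img[y-r:y+r,x-r:x+r].reshape(-1,3).astype(float); N=2*r
    def cost(p):
        g=pad if bp is not None else p; z=6
        P=[prism(c,circ(100),0,6,g),prism(c,circ(100),6,6,g),prism(c,fp,6,6,g)]
        if bp is not None: P+=[prism(c,f,z,z+h,p),prism(c,f,z+h,z+h,p),prism(c,circ(cd),z+h,z+H,p),prism(c,circ(cd),z+H,z+H,p)]
        L=np.zeros((N*S,N*S),np.uint8)
        for i,q in enumerate(P): cv2.fillConvexPoly(L,np.round(((q-o+.5)*S-.5)*16).astype(np.int32),i+1,shift=4)
        A=np.stack([(L==i).reshape(N,S,N,S).mean((1,3)).ravel() for i in range(len(P)+1)],1)
        k=keep if bp is None else slice(None)
        return np.abs(w[k]-A[k]@np.linalg.lstsq(A[k],w[k],rcond=None)[0]).mean()
    keep=slice(None); x0=np.array(pad if bp is None else bp,float); d=6
    for d in(5,2):
        m=minimize(cost,x0,method="Nelder-Mead",options=dict(initial_simplex=x0+np.array([[0,0,0],[d,0,0],[0,d,0],[0,0,.05*d]]),maxiter=120)); x0=m.x
    return m.x,float(m.fun)
E
cat >> act.py <<'E'
def rel(n,tag,p0=None):
    E=[]
    for c in("top","side"):
        p,f0=cv_fit(cv2.imread(f"pics/{c}0.png"),c,n,D[n,'pad']); q,f=cv_fit(cv2.imread(f"pics/{c}{tag}.png"),c,n,p,p)
        E.append(q-p); print(n,c,"pad",p.round(2),"err",(q-p).round(2),round(f0,2),round(f,2))
    return np.mean(E,0)
E
time python3 - <<'E'
from act import *
rel("wide",2); rel("wide",4); rel("square",5)
E
```

```text
wide top pad [5.2093e+02 3.9683e+02 3.1000e-01] err [-1.66 -2.78  0.33] 3.75 4.2
wide side pad [5.2193e+02 3.9538e+02 2.1000e-01] err [-1.02 -3.42  0.22] 5.32 6.29
wide top pad [5.2093e+02 3.9683e+02 3.1000e-01] err [-0.97 -0.03  0.18] 3.75 4.05
wide side pad [5.2193e+02 3.9538e+02 2.1000e-01] err [-0.12 -0.33  0.09] 5.32 7.68
square top pad [600.67 227.43  -0.66] err [-1.03 -0.35 -0.09] 7.8 8.26
square side pad [601.83 226.18  -0.64] err [-1.43 -2.83  0.05] 9.4 10.31
real	0m10.793s
user	0m18.460s
sys	0m0.088s
```

```bash
python3 - <<'E'
from act import *
D["square",'pad'];p=D["square",'pad']; t=np.arctan2(p[1],p[0])+pi/2
nudge(p[:2],yaw_for(p,t+wrap(p[2]-t,pi/2)),1.0,(1.1,1.3))
b=np.array((-1,-1.8))
pick_place("oblong",D["oblong",'bot'][2]+pi/2,D["oblong",'pad'][2]+pi/2,.8,b)
pick_place("slim",np.radians(68.5),np.arctan2(-90,436)+pi/2,.62,b)
bot.move_ptp([320,80,280],[pi,0,yaw_for((320,80),pi/2)])
im=look(6); print(bot.get_state()["t"])
for n in("wide","square","oblong","slim"): rel(n,6)
t,s=im["top"][100:292,110:366+60],im["side"][100:360,150:390]
cv2.imwrite("pics/v6.png",np.hstack([cv2.resize(t,(494,300)),cv2.resize(s,(277,300))]))
E
```

```text
nudged [602.6 228.3  32.1] 48.8
oblong grip mm 33.2 40.2800577878952 [ 528.6 -381.2   25.8]
down True [ 387.1 -282.1   31.6] [-0.5 -0.2  3.4] 33.710283184569924
slim grip mm 37.2 40.33073008060455 [ 604.6 -192.5   26.1]
down True [437.2 -88.7  32.1] [-0.7  0.3  5.3] 36.93841443776502
56.125
wide top pad [5.2093e+02 3.9683e+02 3.1000e-01] err [-1.05 -0.01  0.21] 3.75 4.03
wide side pad [5.2193e+02 3.9538e+02 2.1000e-01] err [-0.12 -0.22  0.35] 5.32 7.48
square top pad [600.67 227.43  -0.66] err [-0.22  0.37 -0.09] 7.8 8.2
square side pad [601.83 226.18  -0.64] err [-0.35 -2.44  0.01] 9.4 10.18
oblong top pad [ 3.8494e+02 -2.8334e+02 -2.0000e-02] err [-0.92  0.09  0.01] 5.9 8.09
oblong side pad [ 3.8639e+02 -2.8366e+02 -1.0000e-02] err [-1.09 -1.05 -0.02] 4.07 4.77
slim top pad [ 4.3509e+02 -8.9560e+01  2.6000e-01] err [0.08 0.06 0.17] 3.62 4.72
slim side pad [ 4.3655e+02 -9.0610e+01  1.4000e-01] err [-0.36 -0.29  0.18] 4.73 5.7
```

View pics/v6.png

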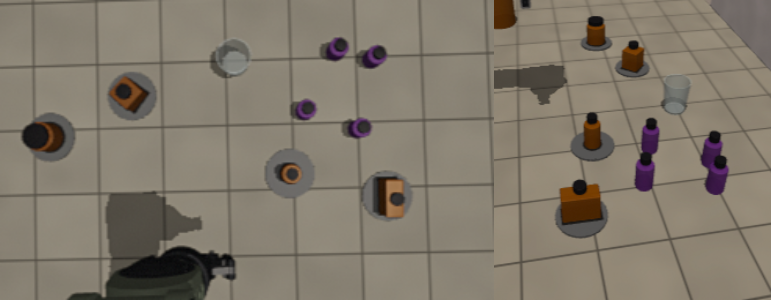

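```bash
python3 - <<'E'
from act import *
R_=[]
for n in("square","oblong"):
    T=[]
    for c in("top","side"):
        p=D[n,'pad'];x,y=proj(c,[*p[:2],25])[0].astype(int); o=cv2.imread(f"pics/{c}6.png")[y-18:y+19,x-25:x+25]
        o=(255*(o/255.)**.5).astype(np.uint8); T.append(cv2.resize(o,None,fx=8,fy=8,interpolation=cv2.INTER_CUBIC))
    R_.append(np.hstack(T))
cv2.imwrite("pics/v7.png",np.vstack(R_))
E
```

```text
(no output)
```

View pics/v7.png

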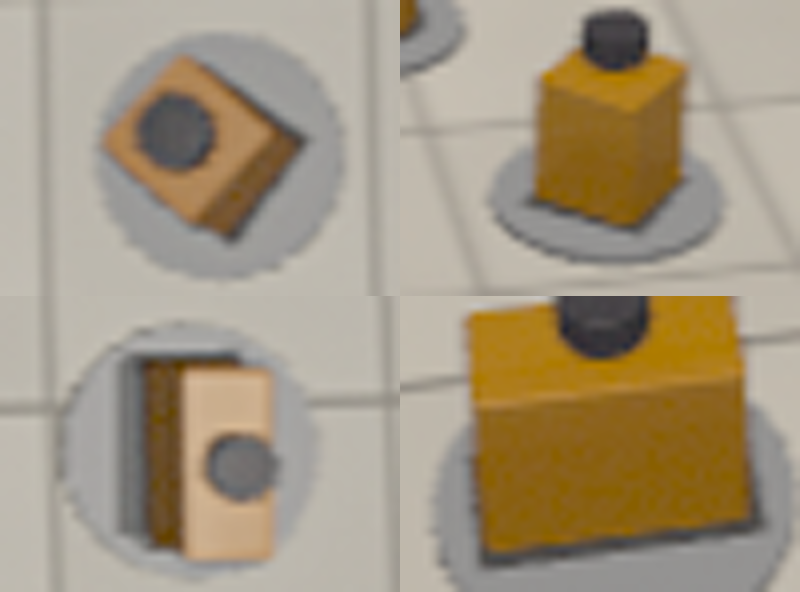

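```bash
python3 -c "
from bench import bot
print(bot.sign_off())"
```

```text
the job is handed in; nothing more can be done
None
```

All four amber bottles are upright on their matching pads; the camera fits put most within about 1 mm of centre, but the square bottle's side view read 2.4 mm off (top view 0.4 mm). The beaker and purple bottles were not touched, and the job was handed in at about 56 s of the 109 s allowed.

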